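# Lift the check weight off the coin scale with tongs

## Robot

A 6-joint arm with a two-finger parallel gripper is mounted at the origin on the work surface. World frame = base frame: x ahead of the robot, y to its left, z up, the work surface at z = 0. Lengths are in mm, angles in rad, forces in N, time in s.
With the tool pointing down it reaches from about 350 to 775 mm from the base axis. Payload 7.3 kg.
Tool frame: the origin (TCP) lies midway between the tips of the shut fingers; the grasp point (between the pads) lies 19 mm behind it (bot.hold_point_z is the distance from the TCP to the grasp point, in mm); z points along the fingers, y is the direction in which the jaws open and shut (so a half turn about z gives the same grasp; the last joint's range is limited). The gripper opens to 92 mm and grips with 3 to 60 N. Pads are 19 mm wide; open, the fingers measure 130 mm over their backs; the gripper's body (75 mm by 190 mm) begins 47 mm behind the grasp point.
Start: joints at [1.183, 0.342, 1.524, -0, 1.275, -0.146], TCP at [125.695, 509.75, 226.741] pointing down, gripper open.
Joint ranges: [-2.53, 2.53], [-0.77, 2.02], [0.04, 2.7], [-1, 4.14], [0.28, 2.66], [-3.11, 3.11]. Speed limits (rad/s): [2.57, 2.57, 3.14, 3.14, 3.14, 3.14].

## Interface

Orientations are given as [roll, pitch, yaw] about the fixed x, y, z axes, in that order (R = Rz(yaw) Ry(pitch) Rx(roll)).
In Python, from plant import bot gives the robot as it stands.
- The arm moves only by the tool servo_tool, never from a script. Its argument "series" is a list of rows, each a list of 5 numbers: the opening, from 0 (shut) to 1 (fully open), then the shift along the tool's x, y, z each as a share of 50 mm, from -1 to 1, then the turn about the tool's z as a share of 90 degrees, from -1 to 1. In form: [[gripper, tx, ty, tz, spin], ...]. A call has 1 to 20 rows; each row shifts and turns the commanded pose from where the row before left it, along the tool's axes as they then stand; what a row does not reach is not made up. A row lasts 1/8 s, in which the tool goes at most 62.5 mm and 10.7 degrees, less where a joint would pass 70% of its speed; a pose out of reach is approached as far as the arm can. A call with a number of a shift or a turn outside -1 to 1 is refused whole. A call with a gripper value outside its range is refused whole. The fingers move at their own pace and stop on an object; the grip force is fixed at half the most. Time passes only in rows, so rows that do not move let the fingers close. It gives the time, the measured TCP pose, the force and the opening at its end, in the units of the state.
- bot.get_obs(): the state, without advancing time (a new reading comes with each control period).
- bot.capture(name): name is "scene" or "top"; returns the picture (420x560x3 uint8, red, green, blue); there is no depth.
- bot.camera_model(name): a dict with "mtx" (3x3 intrinsics, pixels), "distortion" ([k1, k2, p1, p2, k3] as OpenCV has them; the pictures are not rectified), "world_from_camera" (4x4, takes a point from camera to world coordinates). Camera axes: x right, y up, looking along -z (the intrinsics and any distortion apply to the point x, -y, -z); pixel columns grow to the right and rows downward; lengths in mm; the calibration is good to about 2 mm. A picture is of the moment at which its call begins. camera_model takes no time and is no camera call.
- bot.close_job(): hands the job in, once; it reports no verdict.
Trained networks look in the newest picture that a camera, given by its name, has taken for a name from the list of things; names that differ only in an ending like _2 or _b are one class to them, and where a whole thing is asked for, a point or a joint stands for the part that bears it (a point fixed in the world has none). Each returns a list of dicts, best first, with "p" (0 to 1); they miss things now and then, are a little off and sometimes report something else, mostly with a low value. They report only what shows in the picture. A call takes as long as a camera call. They do not tell look-alikes from the thing itself.
- bot.outline_of(camera, label): "mask" (420x560 bool, what is visible of it).
- bot.pinpoint(camera, label): "point" ([x, y, z] in mm, in the coordinates of the camera as it stood for that picture, good to about 4 mm: a listed point, or the origin of a listed thing).
The state is a dict: "time": time; "joint_positions": joint angles; "dq": joint speeds; "tau": joint torques, N m; "tool_pos": TCP position; "tcp_rot": TCP orientation; "contact_force": force on the tool from outside, world axes, zero at the start; "moment": the same for the moment, N m; "grip_width": finger opening in mm.
Only numpy, scipy, OpenCV 4.12 (cv2) and the standard library are available. Lean on these libraries where they do the work, as an engineer would, in place of code of your own. Each camera call takes 0.05 s, during which the arm holds its last target.

## Task

The coin scale has been checked and must zero itself empty: take the spring tongs out of their stand, close them on the brass check weight standing on the scale's pan and lift it off. Nothing but the tongs may touch the weight, and leave the calculator, ink bottle and stamp where they are. Finish while still holding the squeezed tongs, with the weight hanging still between their tips over the empty well of its wooden block, at least 5 cm above the block; do not put it down.

Things in the scene. Friction and masses are not known exactly. Their poses are not given: they have to be found in the camera images.
- tongs: Spring tongs, 115 mm tall, about 90 g, standing upright, tips down, in their stand. Origin on the centre line, level with the tips' lower ends; z points up to the head, y is the line along which the two blades open and close. Steel head 20 x 30 mm at z 101 to 115 carries both blade hinges (y +-8, z 105); blades 16 mm wide in x, outer faces at y +-20 at z 55, flaring to the tips below
- tongs_grip (a point): Squeeze here: midway between their two black round finger bars, 82 mm above the tongs' origin. Each bar is 34 mm long along x, 14 mm thick; 50 mm over both when open. Below about 5 N of squeeze the springs keep the tongs open; shutting takes about 8 N, the tips get a quarter of the rest: 25 to 35 N clamps the weight. At 46 mm over the bars the tips are about 40 mm apart
- tongs_tips (a point): Midway between the rubber tips, 10 mm above the tongs' origin. Each tip is 18 mm wide in x, 20 mm tall, 4 mm thick (z 0 to 21 of the tongs). Open, they stand 58 mm apart inside, 73 mm outside. Until they meet the weight's body the bars move in about 4 mm each and the tips about 17 mm each, sinking or rising less than 4 mm
- tongs_left (a joint): Swing of the left blade (the right one mirrors it), rad: 0 open, about 0.18 when the tips hold the weight's 26 mm body, 0.28 fully shut
- tongs_right: The blade on the tongs' -y side; origin on its hinge in the head; it turns as the tongs close
- stand: Fixed grey stand for the tongs: an upright open pocket 32 x 88 mm outside, 24 x 80 mm inside, 42 mm tall, long side along its y, inner floor at z 4 mm, on a flat foot 75 x 105 mm. Origin under its centre. The tongs stand on its inner floor, aligned with it
- weight: Brass check weight: upright cylinder 26 mm in diameter and 26 mm tall, then a neck and a 16 mm button head, 40 mm tall overall, about 90 g. Origin at the centre of its underside, z up. Stands on the scale's pan at the start
- scale: Fixed flat coin scale, white housing 220 (x) x 170 (y) x 42 mm, origin under its centre, with a round steel pan on top
- pan (a point): Centre of the scale pan's top face: round steel plate 128 mm in diameter, 55 mm above the desk
- block: Fixed wooden storage block 150 (x) x 56 (y) x 30 mm, origin under its centre; one large empty well at its -x end, and two smaller brass weights standing in the others, rising to at most 55 mm above the desk
- well (a point): Centre of the mouth of the large empty well (32 mm in diameter), on the block's top face, 30 mm above the desk
- calculator: Desk calculator 160 x 130 x 37 mm lying on the desk, origin under its centre; bystander
- ink: Small white ink bottle 32 mm in diameter, 70 mm tall, origin under its centre; bystander
- stamp: Rubber stamp with a turned wooden handle, base 40 x 60 mm, 72 mm tall, origin under its centre; bystander
Things that resemble listed ones, but are neither listed nor needed, are in the scene too. There is more than one size of the weight; the one meant has the size given above. What is shaped like the tongs but orange is not meant.

How it is judged:
By the outcome, as a careful person would: the job done as asked, in the order asked, and still so for the second after the job is handed in, while the arm keeps its last pose, push and grip.
It also fails if it takes over 48 s, if anything falls off the work surface, if the arm or the gripper's body presses on something with over 40 N, if the wrist force passes 120 N, or if a joint passes its speed limit or range.

## Working session

There is one attempt and no reset: what is moved stays moved. The work goes in short steps, Python scripts to look and compute and a tool call to move; the robot and the scene stay as the last step left them, time stands still between calls to the robot, and variables do not carry over. Pictures are saved under pics/ and viewed, and the job is handed in when it is done.

Besides the shell and the picture viewer there is one more tool, called after "Emit:" as name(argument=value, ...) on one line, values as JSON. servo_tool: Moves the arm, as the interface text tells. Shift numbers are shares of 50 mm and turn numbers shares of 90 degrees, none past 1 either way. Its arguments: {"type":"object","properties":{"series":{"type":"array"}},"required":["series"]}

```bash
ls; mkdir -p pics
python3 - <<'E'
from plant import bot
import cv2,json
print(bot.get_obs())
for c in("scene","top"):
    im=bot.capture(c); cv2.imwrite(f"pics/{c}0.png",im[:,:,::-1])
    m=bot.camera_model(c); print(c,m)
E
```

```text
pics
{'time': 0.0, 'joint_positions': array([ 1.18301813e+00,  3.42725664e-01,  1.52500554e+00, -1.34074553e-05,
        1.27539754e+00, -1.45957731e-01]), 'dq': array([-1.92284632e-03, -4.28729138e-05,  1.24542147e-03,  1.37523776e-04,
        1.74525759e-03, -3.43760482e-04]), 'tau': array([-7.61681604e-04, -4.31236017e+01, -2.44213718e+01,  7.16509810e-02,
        5.60320972e-02, -9.54563370e-05]), 'tool_pos': array([125.52906329, 509.35751356, 226.04744277]), 'tcp_rot': array([-3.14007103e+00, -2.10724727e-04,  2.89977594e+00]), 'contact_force': array([ 0.15111534, -0.04246127,  0.18337253]), 'moment': array([-0.01340578, -0.02976217,  0.05519876]), 'grip_width': 91.98503770184121}
scene {'mtx': array([[399.45625369,   0.        , 270.25366363],
       [  0.        , 399.45625369, 203.68889236],
       [  0.        ,   0.        ,   1.        ]]), 'distortion': array([0.02734984, 0.        , 0.        , 0.        , 0.        ]), 'world_from_camera': array([[-8.57900372e-01, -2.79916259e-01,  4.30875667e-01,
         9.40614917e+02],
       [ 5.13723829e-01, -4.83171193e-01,  7.08966449e-01,
         5.42122849e+02],
       [ 9.73547372e-03,  8.29573678e-01,  5.58312398e-01,
         5.41493555e+02],
       [ 0.00000000e+00,  0.00000000e+00,  0.00000000e+00,
         1.00000000e+00]])}
top {'mtx': array([[386.99613424,   0.        , 278.07922237],
       [  0.        , 386.99613424, 209.86804565],
       [  0.        ,   0.        ,   1.        ]]), 'distortion': array([0.02924482, 0.        , 0.        , 0.        , 0.        ]), 'world_from_camera': array([[ 3.08256428e-02,  9.78462097e-01, -2.04111988e-01,
         4.22388181e+02],
       [-9.99524776e-01,  3.01688085e-02, -6.32965277e-03,
        -1.25830451e+01],
       [-3.55098506e-05,  2.04210105e-01,  9.78927082e-01,
         9.43991488e+02],
       [ 0.00000000e+00,  0.00000000e+00,  0.00000000e+00,
         1.00000000e+00]])}
```

View pics/scene0.png

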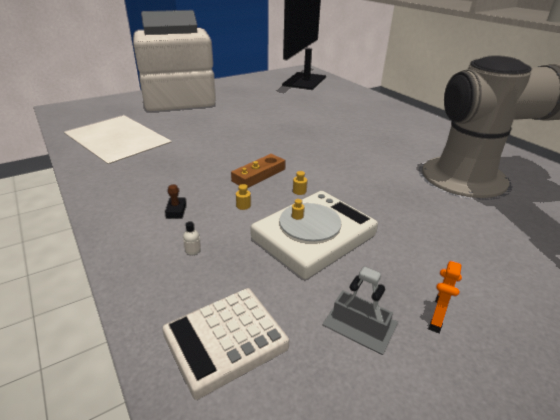

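View pics/top0.png

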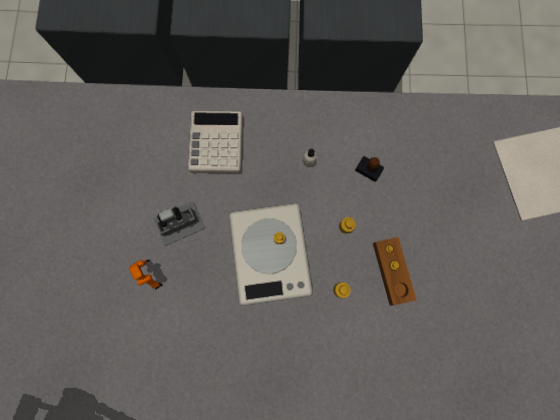

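Scene: the grey tongs in their stand sit at scene (368,290) and top (178,217). The orange look-alike is at scene (447,295) and top (147,273). The pan weight is at scene (298,210) and top (279,238). Decoy weights stand on the desk at top (348,225) and (343,290), and the block is at top (395,270) with its empty well at (401,290). I'm choosing the grey tongs and the weight on the pan.

```bash
cat > h.py <<'E'
import numpy as np, cv2
from plant import bot
def cam(c):
    m=bot.camera_model(c); return m["mtx"],m["distortion"],m["world_from_camera"]
F=np.diag([1,-1,-1.])
def proj(c,P):
    K,d,T=cam(c); P=np.atleast_2d(np.array(P,float)); pc=(P-T[:3,3])@T[:3,:3]@F
    return cv2.projectPoints(pc,np.zeros(3),np.zeros(3),K,d)[0][:,0]
def ray(c,uv):
    K,d,T=cam(c); uv=np.atleast_2d(np.array(uv,float))
    n=cv2.undistortPoints(uv[:,None],K,d)[:,0]
    r=np.c_[n,np.ones(len(n))]@F@T[:3,:3].T
    return T[:3,3],r/np.linalg.norm(r,axis=1,keepdims=True)
def atz(c,uv,z):
    o,r=ray(c,uv); return o+r*((z-o[2])/r[:,2:3])
def tri(uvs):
    A=np.zeros((3,3));b=np.zeros(3)
    for c,uv in uvs:
        o,r=ray(c,uv); M=np.eye(3)-np.outer(r[0],r[0]); A+=M;b+=M@o
    return np.linalg.solve(A,b)
def world(c,p):
    T=cam(c)[2]; return T[:3,:3]@np.array(p)+T[:3,3]
E
python3 - <<'E'
from h import *
np.set_printoptions(precision=1,suppress=True)
for c in("scene","top"):
    im=bot.capture(c)
    for l in("tongs","tongs_grip","tongs_tips","stand","weight","pan","well","scale"):
        print(c,l,[(round(r["p"],2),world(c,r["point"])) for r in bot.pinpoint(c,l)])
    if c=="scene":
        cv2.imwrite("pics/tz.png",cv2.resize(im[240:370,290:490,::-1],None,fx=4,fy=4,interpolation=3))
        cv2.imwrite("pics/wz.png",cv2.resize(im[140:270,200:400,::-1],None,fx=4,fy=4,interpolation=3))
    else:
        cv2.imwrite("pics/tt.png",cv2.resize(im[185:305,120:320,::-1],None,fx=4,fy=4,interpolation=3))
E
```

```text
scene tongs [(0.72, array([453.4, 295.1,  -1.3]))]
scene tongs_grip [(0.67, array([455. , 291.6,  83.6])), (0.66, array([577.6, 236.1,  89.1])), (0.41, array([581.1, 232.4, 113.2]))]
scene tongs_tips [(0.78, array([452.7, 292.7,   9.3])), (0.64, array([580.8, 237.9,  16.9]))]
scene stand []
scene weight [(0.85, array([ 428.1, -155.6,    2.5])), (0.78, array([ 580.4, -175.3,    0.8])), (0.75, array([540.5, -10.7,  51. ]))]
scene pan [(0.81, array([520. ,   9.9,  51.2]))]
scene well [(0.67, array([ 436.5, -291.7,   30.3]))]
scene scale [(0.79, array([509.2,  11.5,  -0.2]))]
top tongs [(0.72, array([452.2, 291.2,  -1.4])), (0.62, array([578.5, 239.9,  82.9]))]
top tongs_grip [(0.81, array([451.4, 296.2,  82.5])), (0.63, array([576. , 241.6,  84.6]))]
top tongs_tips [(0.7, array([456.3, 291.6,   9.1])), (0.56, array([579.6, 234. ,  12.1]))]
top stand []
top weight [(0.66, array([ 425.7, -157.6,   -0. ])), (0.57, array([ 583.5, -169.7,   -2.7])), (0.46, array([544.7,  -8.3,  54.6]))]
top pan [(0.81, array([524.2,  15.9,  52. ]))]
top well [(0.84, array([ 435.1, -297.1,   31. ]))]
top scale [(0.65, array([507.1,  11.5,  -1.4]))]
```

View pics/tz.png

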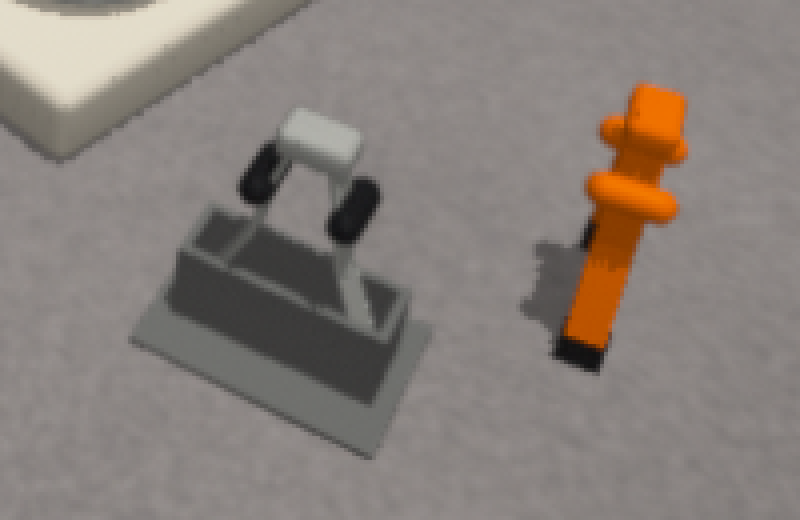

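View pics/wz.png

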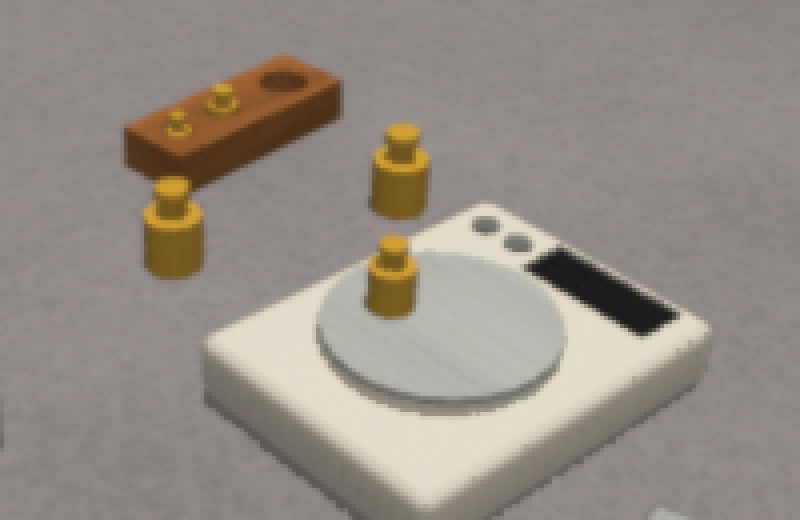

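View pics/tt.png

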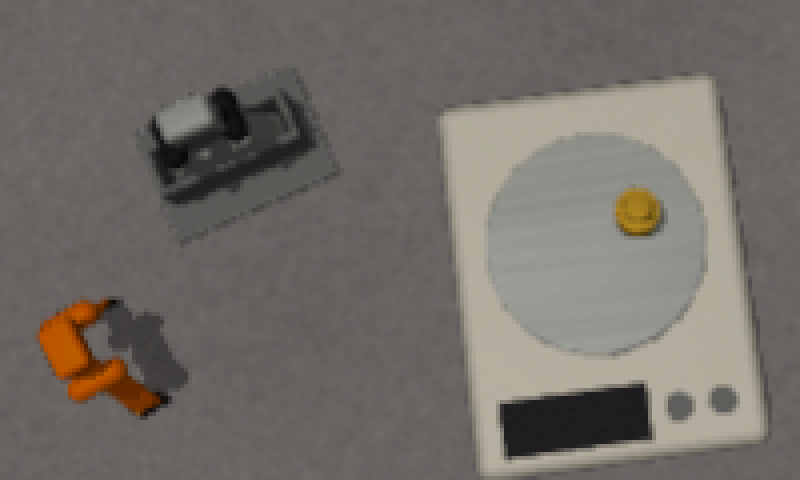

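Run:
```python
from h import *
from scipy.optimize import least_squares
np.set_printoptions(precision=2,suppress=True)
S=lambda a:np.array(a)/4+[290,240]
T=lambda a:np.array(a)/4+[120,185]
fs=S([[130,340],[372,458],[432,325]]); ft=T([[180,243],[338,172],[298,68]])
rs=S([[212,205],[180,248],[374,335],[410,290]]); rt=T([[285,92],[308,142],[165,202],[152,150]])
for n,c,p,z in(("fs","scene",fs,3),("ft","top",ft,3),("rs","scene",rs,42),("rt","top",rt,42)): print(n,atz(c,p,z))
```

```text
fs [[635.47 211.87   3.  ]
 [588.71 303.9    3.  ]
 [521.03 269.52   3.  ]]
ft [[521.08 265.44   3.  ]
 [567.53 172.81   3.  ]
 [632.19 202.22   3.  ]]
rs [[584.91 196.98  42.  ]
 [611.61 208.92  42.  ]
 [574.44 281.46  42.  ]
 [546.08 272.34  42.  ]]
rt [[608.63 199.93  42.  ]
 [578.88 184.06  42.  ]
 [540.73 264.85  42.  ]
 [571.32 275.35  42.  ]]
```

```bash
cat > ov.py <<'E'
from h import *
def box(cx,cy,yaw,sx,sy,z0,z1):
    c,s=np.cos(yaw),np.sin(yaw); P=[]
    for z in(z0,z1):
        for a,b in((-1,-1),(1,-1),(1,1),(-1,1)):
            x,y=a*sx/2,b*sy/2; P.append((cx+c*x-s*y,cy+s*x+c*y,z))
    E=[(0,1),(1,2),(2,3),(3,0),(4,5),(5,6),(6,7),(7,4),(0,4),(1,5),(2,6),(3,7)]
    return np.array(P),E
def circ(x,y,z,r):
    t=np.linspace(0,2*np.pi,33); P=np.c_[x+r*np.cos(t),y+r*np.sin(t),t*0+z]; return P,[(i,i+1) for i in range(32)]
def draw(im,c,x0,y0,w,h,items,f,k=5):
    o=cv2.resize(im[y0:y0+h,x0:x0+w,::-1],None,fx=k,fy=k,interpolation=cv2.INTER_CUBIC)
    for (P,E),col in items:
        q=(proj(c,P)-[x0,y0]+.5)*k
        for a,b in E: cv2.line(o,tuple(int(v) for v in q[a]),tuple(int(v) for v in q[b]),col,1,cv2.LINE_AA)
    cv2.imwrite(f,o)
def stand(x,y,yw):
    c,s=np.cos(yw),np.sin(yw)
    it=[(box(x,y,yw,75,105,0,4),(0,255,0)),(box(x,y,yw,32,88,42,42),(0,255,255)),(box(x,y,yw,20,30,105,119),(255,0,255))]
    return it
def weight(x,y,z): return [(circ(x,y,z,13),(0,0,255)),(circ(x,y,z+26,13),(0,0,255)),(circ(x,y,z+40,8),(255,0,0))]
E
python3 - <<'E'
from ov import *
ims={c:bot.capture(c) for c in("scene","top")}
np.savez("im0.npz",**ims)
yw=np.radians(26.8)
draw(ims["scene"],"scene",315,255,110,105,stand(577.5,237,yw),"pics/o1.png",6)
draw(ims["top"],"top",145,190,75,65,stand(577.5,237,yw),"pics/o2.png",8)
draw(ims["scene"],"scene",240,180,140,90,weight(542,-10,55)+[(circ(520,12,55,64),(0,255,0)),],"pics/o3.png",5)
draw(ims["top"],"top",225,195,95,115,weight(542,-10,55)+[(circ(520,12,55,64),(0,255,0))],"pics/o4.png",5)
E
```

```text
(no output)
```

View pics/o1.png

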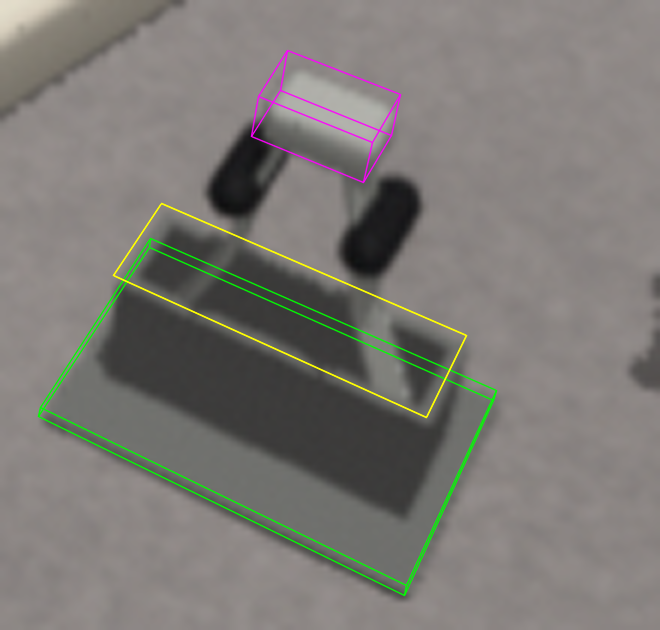

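View pics/o2.png

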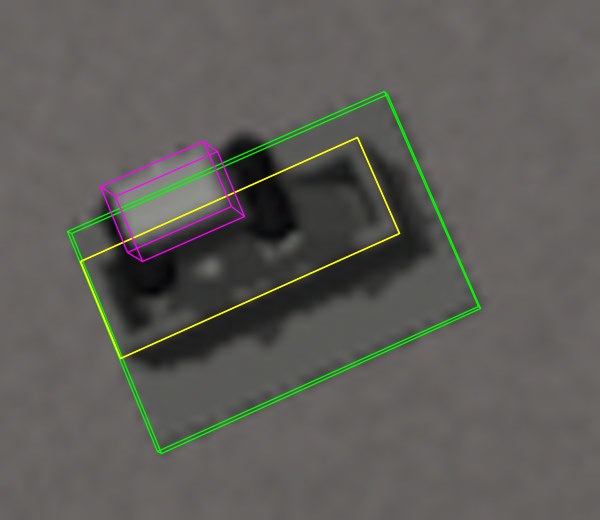

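View pics/o3.png

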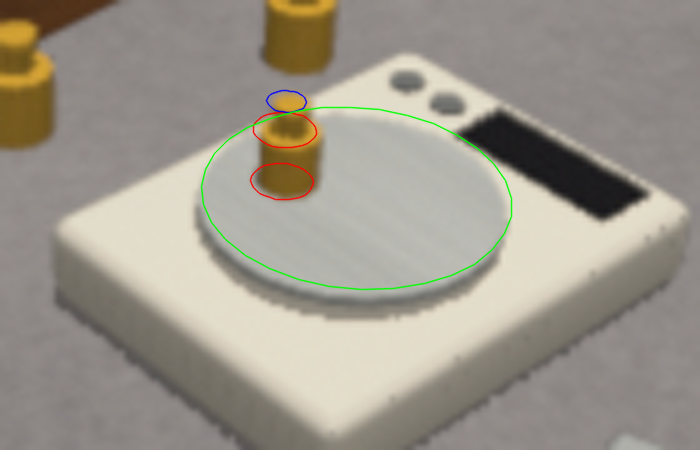

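View pics/o4.png

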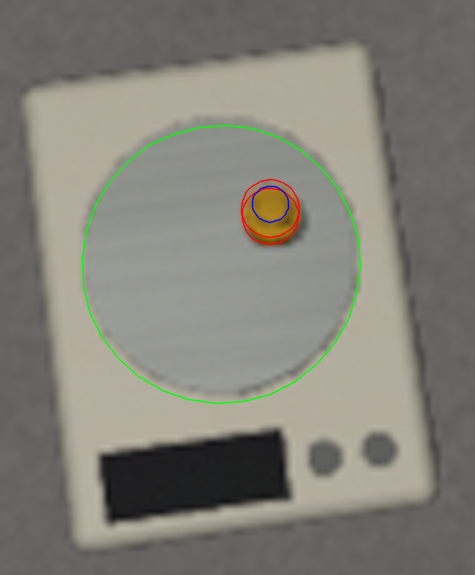

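```bash
cat >> h.py <<'E'
def go(tx,ty,tz,psi=None):
    o=bot.get_obs(); p=o["tool_pos"]; y=o["tcp_rot"][2] if psi is None else psi
    d=np.array([tx,ty,tz])-p
    s=np.array([np.cos(y)*d[0]+np.sin(y)*d[1], np.sin(y)*d[0]-np.cos(y)*d[1], -d[2]])/50
    print("t",o["time"],"pos",p.round(1),"rpy",np.degrees(o["tcp_rot"]).round(2),"F",o["contact_force"].round(1),"w",round(o["grip_width"],1))
    print("shares x y z total",s.round(2))
E
python3 -c "
from h import *
go(578,237.5,226,np.radians(206.8))"
```

```text
t 1.1 pos [125.7 509.7 226.7] rpy [180.     0.   166.15] F [ 0.1 -1.   0.9] w 91.7
shares x y z total [-5.62 -8.94  0.01]
```

Emit:
servo_tool(series=[[1,0,0,0,-0.113],[1,0,0,0,-0.113],[1,0,0,0,-0.113],[1,0,0,0,-0.113],[1,0,0,0,0]])

```text
time: 1.72
tool_pos: [125.7, 509.7, 226.7]
tcp_rot: [3.142, 0.0, -2.675]
contact_force: [-0.2, 0.6, -1.1]
grip_width: 91.5
```

Emit:
servo_tool(series=[[1,-0.35,-0.56,0,0],[1,-0.35,-0.56,0,0],[1,-0.35,-0.56,0,0],[1,-0.35,-0.56,0,0],[1,-0.35,-0.56,0,0],[1,-0.35,-0.56,0,0],[1,-0.35,-0.56,0,0],[1,-0.35,-0.56,0,0],[1,-0.35,-0.56,0,0],[1,-0.35,-0.56,0,0],[1,-0.35,-0.56,0,0],[1,-0.35,-0.56,0,0],[1,-0.35,-0.56,0,0],[1,-0.35,-0.56,0,0],[1,0,0,0,0]])

```text
time: 3.6
tool_pos: [522.8, 269.1, 226.3]
tcp_rot: [-3.141, -0.0, -2.68]
contact_force: [-1.0, -0.2, -0.3]
grip_width: 92.1
```

Run:
```python
from ov import *
go(578,237.5,160)
im=bot.capture("scene"); cv2.imwrite("pics/s1.png",im[:,:,::-1])
```

```text
t 3.6 pos [522.8 269.1 226.3] rpy [-179.98   -0.   -153.55] F [-1.  -0.2 -0.3] w 92.1
shares x y z total [-0.71 -1.06  1.33]
```

View pics/s1.png

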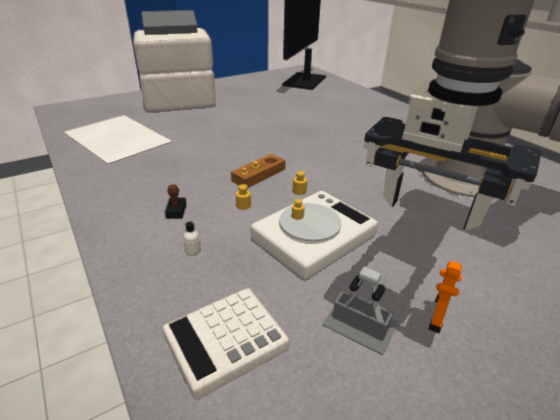

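Emit:
servo_tool(series=[[1,-0.35,-0.53,0,0],[1,-0.36,-0.53,0.5,0],[1,0,0,0.5,0],[1,0,0,0,0]])

```text
time: 4.15
tool_pos: [575.0, 239.5, 174.7]
tcp_rot: [3.14, -0.005, -2.675]
contact_force: [-0.1, 0.1, 0.5]
grip_width: 91.7
```

Run:
```python
from ov import *
go(578,237.5,160)
im=bot.capture("scene"); o=bot.get_obs()
from scipy.spatial.transform import Rotation as R
Rm=R.from_euler("xyz",o["tcp_rot"]).as_matrix(); p=o["tool_pos"]
pts=np.array([p+Rm@np.array(v) for v in([0,0,0],[0,46,0],[0,-46,0],[9.5,46,0],[-9.5,46,0],[9.5,-46,0],[-9.5,-46,0],[0,0,60])])
it=[((pts,[(3,4),(5,6),(0,7),(1,2)]),(0,0,255))]+stand(578,237.5,np.radians(26.8))
draw(im,"scene",300,180,130,180,it,"pics/s2.png",4)
im=bot.capture("top")
draw(im,"top",120,150,130,130,it,"pics/t2.png",4)
```

```text
t 4.15 pos [575.  239.5 174.7] rpy [ 179.92   -0.27 -153.24] F [-0.1  0.1  0.5] w 91.7
shares x y z total [-0.04 -0.06  0.29]
```

View pics/s2.png

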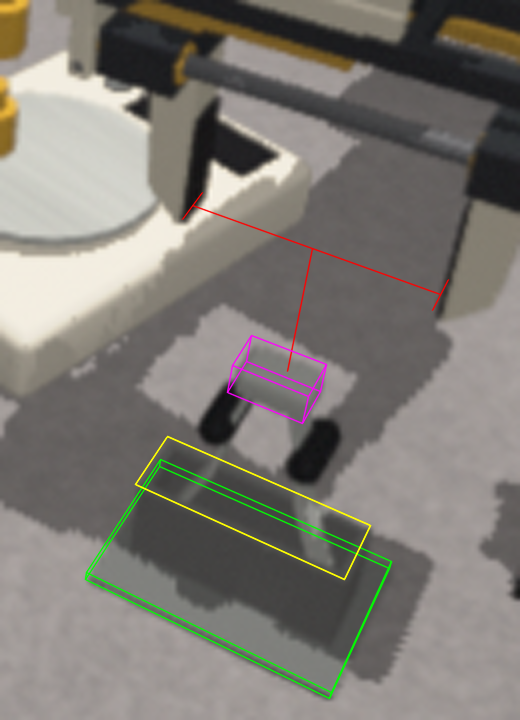

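View pics/t2.png

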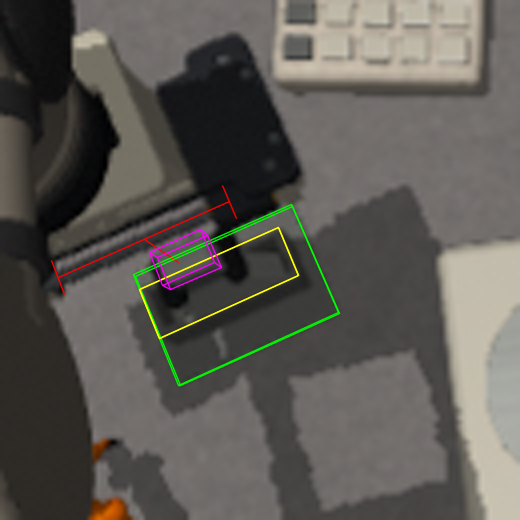

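Emit:
servo_tool(series=[[1,-0.04,-0.06,0.4,0],[1,0,0,0.4,0],[1,0,0,0.4,0],[1,0,0,0.4,0],[1,0,0,0,0]])

```text
time: 4.88
tool_pos: [579.3, 238.0, 96.9]
tcp_rot: [3.141, -0.001, -2.673]
contact_force: [0.2, -0.5, 0.2]
grip_width: 91.6
```

Run:
```python
from ov import *
go(578,237.5,67)
im=bot.capture("scene"); o=bot.get_obs()
draw(im,"scene",300,180,150,180,[],"pics/s3.png",4)
im=bot.capture("top")
draw(im,"top",120,150,130,130,[],"pics/t3.png",4)
```

```text
t 4.875 pos [579.3 238.   96.9] rpy [ 1.7998e+02 -5.0000e-02 -1.5316e+02] F [ 0.2 -0.5  0.2] w 91.6
shares x y z total [0.03 0.   0.6 ]
```

View pics/s3.png

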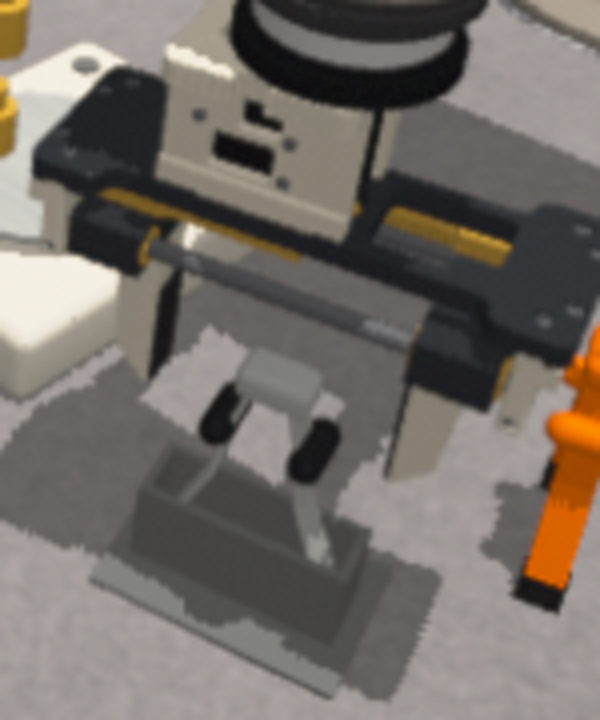

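View pics/t3.png

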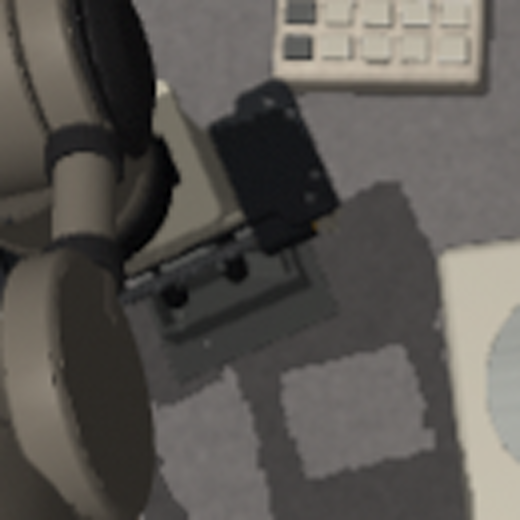

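Emit:
servo_tool(series=[[1,0.02,0,0.3,0],[1,0,0,0.3,0],[1,0,0,0,0]])

```text
time: 5.35
tool_pos: [577.9, 236.7, 64.8]
tcp_rot: [3.141, -0.003, -2.673]
contact_force: [0.3, -1.1, 0.2]
grip_width: 91.9
```

Run:
```python
from ov import *
go(578,237.5,67)
im=bot.capture("scene"); o=bot.get_obs()
draw(im,"scene",300,220,150,140,[],"pics/s4.png",5)
```

```text
t 5.35 pos [577.9 236.7  64.8] rpy [ 179.95   -0.2  -153.18] F [ 0.3 -1.1  0.2] w 91.9
shares x y z total [-0.01  0.01 -0.04]
```

View pics/s4.png

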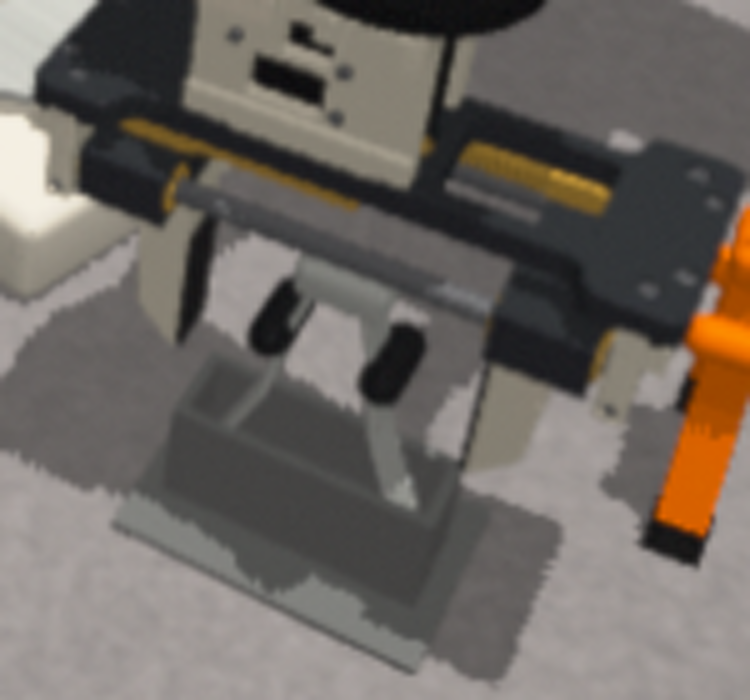

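Emit:
servo_tool(series=[[0.6,0,0,-0.04,0],[0.6,0,0,0,0],[0.53,0,0,0,0],[0.51,0,0,0,0],[0.51,0,0,0,0],[0.51,0,0,0,0]])

```text
time: 6.15
tool_pos: [579.4, 236.8, 69.0]
tcp_rot: [-3.141, 0.001, -2.673]
contact_force: [-0.3, -0.1, 1.2]
grip_width: 47.2
```

Emit:
servo_tool(series=[[0.51,0,0,-0.1,0],[0.51,0,0,-0.2,0],[0.51,0,0,-0.2,0],[0.51,0,0,0,0]])

```text
time: 6.65
tool_pos: [579.8, 237.3, 95.2]
tcp_rot: [-3.141, 0.003, -2.673]
contact_force: [0.5, 0.2, -1.4]
grip_width: 46.7
```

Run:
```python
from ov import *
go(578,237.5,67)
im=bot.capture("scene"); o=bot.get_obs()
draw(im,"scene",300,200,150,140,[],"pics/s5.png",5)
```

```text
t 6.65 pos [579.8 237.3  95.2] rpy [-1.7998e+02  1.5000e-01 -1.5317e+02] F [ 0.5  0.2 -1.4] w 46.7
shares x y z total [0.03 0.02 0.56]
```

View pics/s5.png

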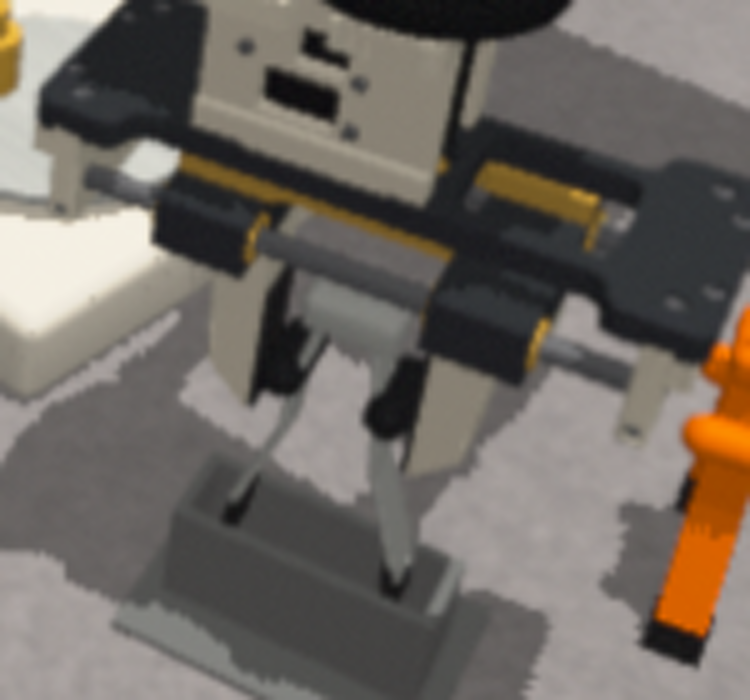

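Emit:
servo_tool(series=[[0.51,0,0,-0.4,0],[0.51,0,0,-0.5,0],[0.51,0,0,-0.5,0],[0.51,0,0,-0.5,0],[0.51,0,0,-0.2,0],[0.51,0,0,0,0]])

```text
time: 7.45
tool_pos: [579.1, 237.0, 198.7]
tcp_rot: [-3.142, 0.0, -2.673]
contact_force: [-0.6, 0.6, -1.0]
grip_width: 46.9
```

Run:
```python
from ov import *
go(542,-10,200)
```

```text
t 7.45 pos [579.1 237.  198.7] rpy [-1.8000e+02  3.0000e-02 -1.5317e+02] F [-0.6  0.6 -1. ] w 46.9
shares x y z total [ 2.89 -4.07 -0.03]
```

Move most of the way (12 rows, gentle ends).

Emit:
servo_tool(series=[[0.51,0.12,-0.17,0,0],[0.51,0.25,-0.36,0,0],[0.51,0.28,-0.4,0,0],[0.51,0.28,-0.4,0,0],[0.51,0.28,-0.4,0,0],[0.51,0.28,-0.4,0,0],[0.51,0.28,-0.4,0,0],[0.51,0.28,-0.4,0,0],[0.51,0.28,-0.4,0,0],[0.51,0.25,-0.35,0,0],[0.51,0.2,-0.25,0,0],[0.51,0.1,-0.14,0,0],[0.51,0,0,0,0],[0.51,0,0,0,0]])

```text
time: 9.2
tool_pos: [542.4, -9.1, 198.7]
tcp_rot: [3.141, 0.0, -2.673]
contact_force: [-0.1, -0.7, -1.0]
grip_width: 47.0
```

Run:
```python
from ov import *
go(542,-10,200)
im=bot.capture("scene"); cv2.imwrite("pics/s6f.png",im[:,:,::-1])
draw(im,"scene",220,90,160,150,[],"pics/s6.png",5)
im=bot.capture("top"); draw(im,"top",200,130,150,150,[],"pics/t6.png",4)
for c in("scene","top"):
  for l in("tongs","tongs_grip","tongs_tips","weight"):
    print(c,l,[(round(r["p"],2),world(c,r["point"]).round(1)) for r in bot.pinpoint(c,l)])
```

```text
t 9.2 pos [542.4  -9.1 198.7] rpy [ 1.7998e+02  1.0000e-02 -1.5315e+02] F [-0.1 -0.7 -1. ] w 47.0
shares x y z total [ 0.02 -0.01 -0.03]
scene tongs [(0.77, array([540.4,  -8. , 131.6])), (0.75, array([451.9, 299. ,  -4.2]))]
scene tongs_grip [(0.94, array([540.7,  -9.3, 220.7])), (0.77, array([454.7, 292.3,  82.4]))]
scene tongs_tips [(0.85, array([451.7, 296.6,   8.1]))]
scene weight [(0.84, array([ 429.8, -155. ,    3.7])), (0.71, array([ 5.797e+02, -1.745e+02,  4.000e-01])), (0.6, array([541.5,  -9.8,  52. ]))]
top tongs [(0.64, array([454.8, 294.8,  -3.6]))]
top tongs_grip [(0.86, array([456.4, 294.3,  85.5])), (0.49, array([506.9,  12.2,   1. ]))]
top tongs_tips [(0.82, array([455.7, 289.8,   5.2]))]
top weight [(0.49, array([ 588. , -169.8,   -0.7])), (0.49, array([ 426.7, -158.7,    4. ])), (0.45, array([543. ,  -8.6,  54.8])), (0.44, array([789.7, 157.6,  -2.2]))]
```

View pics/s6.png

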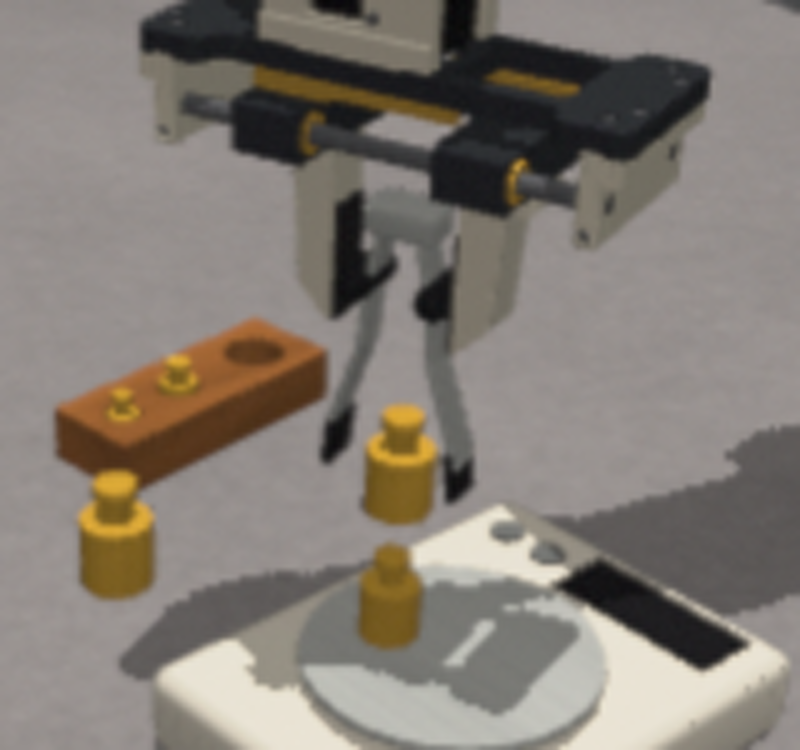

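View pics/t6.png

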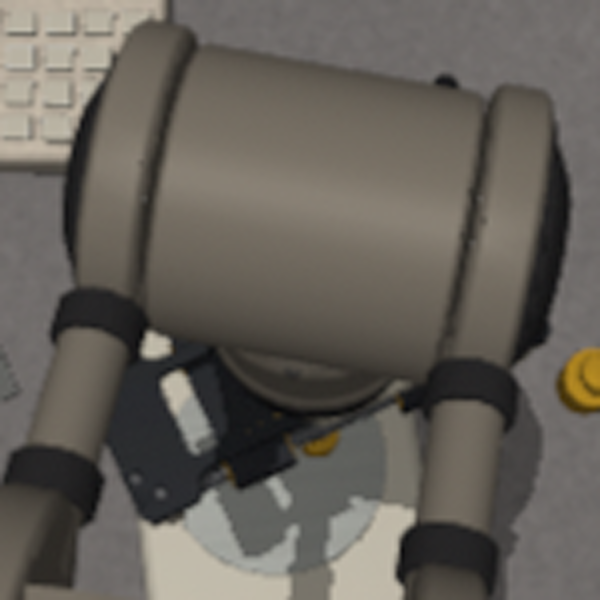

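Run:
```python
from ov import *
S=lambda a:np.array(a)/5+[220,90]-.5
print(atz("scene",S([[337,433],[458,478],[397,455]]),146))
print(atz("scene",S([[390,600],[391,606],[393,551]]),[ [68],[68],[95]][0][0]), atz("scene",S([[393,553]]),95))
print(proj("scene",[[542.4,-9.1,146]]))
```

```text
[[556.71238373 -27.41309476 146.        ]
 [535.31229036  24.48398734 146.        ]
 [545.77187652  -1.4152417  146.        ]]
[[537.26887081 -12.14391134  68.        ]
 [539.36240125  -8.32143242  68.        ]
 [515.28847345 -42.24093336  68.        ]] [[540.37474078  -7.69429547  95.        ]]
[[298.10960004 178.32831692]]
```

Emit:
servo_tool(series=[[0.51,0,0,0.2,0],[0.51,0,0,0.3,0],[0.51,0,0,0.3,0],[0.51,0,0,0.2,0],[0.51,0,0,0,0],[0.51,0,0,0,0]])

```text
time: 10.45
tool_pos: [542.7, -9.6, 149.0]
tcp_rot: [-3.141, 0.001, -2.673]
contact_force: [-0.5, -0.4, -0.5]
grip_width: 47.0
```

Run:
```python
from ov import *
go(542,-10,123)
im=bot.capture("scene")
draw(im,"scene",255,150,90,80,[],"pics/s7.png",8)
```

```text
t 10.45 pos [542.7  -9.6 149. ] rpy [-1.7998e+02  4.0000e-02 -1.5317e+02] F [-0.5 -0.4 -0.5] w 47.0
shares x y z total [ 0.02 -0.    0.52]
```

View pics/s7.png

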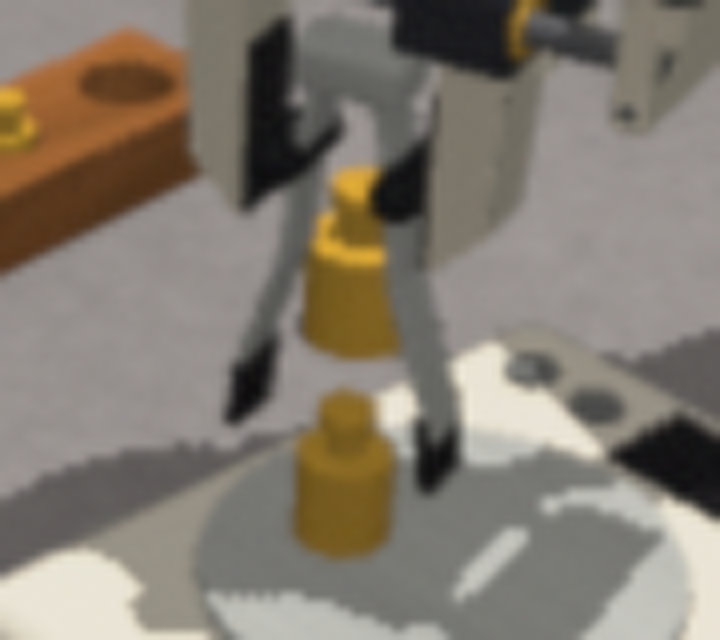

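Emit:
servo_tool(series=[[0.51,0,0,0.1,0],[0.51,0,0,0.12,0],[0.51,0,0,0.12,0],[0.51,0,0,0.12,0],[0.51,0,0,0,0],[0.51,0,0,0,0]])

```text
time: 11.25
tool_pos: [542.5, -9.6, 125.8]
tcp_rot: [3.142, 0.0, -2.673]
contact_force: [0.2, -0.2, -0.6]
grip_width: 46.6
```

Run:
```python
from ov import *
go(542,-10,123)
im=bot.capture("scene")
draw(im,"scene",255,150,90,80,[],"pics/s8.png",8)
im=bot.capture("top"); draw(im,"top",230,190,100,80,[],"pics/t8.png",8)
```

```text
t 11.25 pos [542.5  -9.6 125.8] rpy [ 1.8000e+02  1.0000e-02 -1.5318e+02] F [ 0.2 -0.2 -0.6] w 46.6
shares x y z total [ 0.01 -0.    0.06]
```

View pics/s8.png

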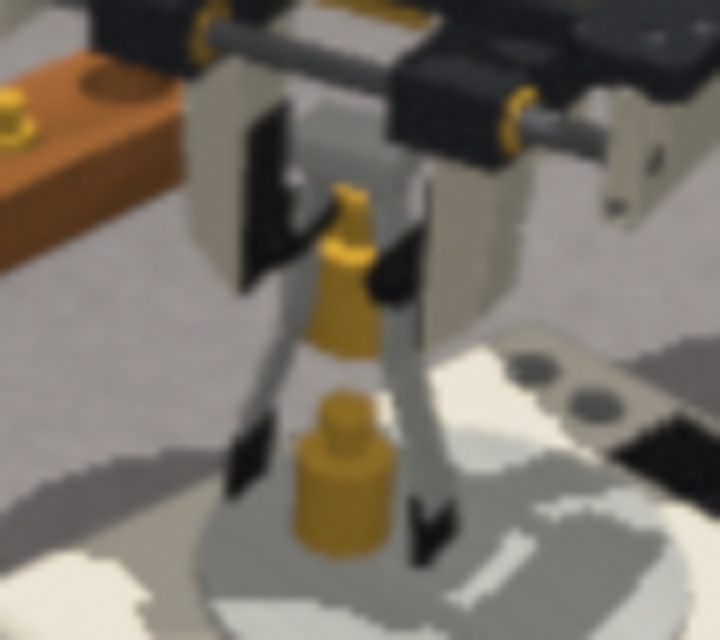

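View pics/t8.png

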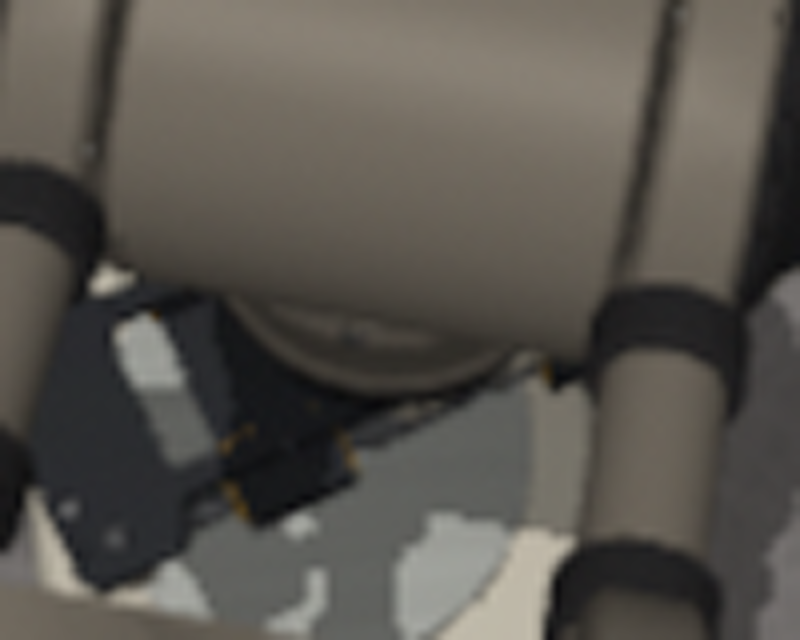

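Emit:
servo_tool(series=[[0.51,0.05,-0.02,0,0],[0.51,0,0,0,0],[0.49,0,0,0,0],[0.47,0,0,0,0],[0.45,0,0,0,0],[0.4,0,0,0,0],[0.2,0,0,0,0],[0,0,0,0,0],[0,0,0,0,0],[0,0,0,0,0],[0,0,0,0,0]])

```text
time: 12.72
tool_pos: [540.6, -11.6, 125.7]
tcp_rot: [3.141, 0.0, -2.673]
contact_force: [-0.1, 0.8, -1.6]
grip_width: 40.2
```

Run:
```python
from ov import *
go(542,-10,123)
im=bot.capture("scene")
draw(im,"scene",255,150,90,80,[],"pics/s9.png",8)
```

```text
t 12.725 pos [540.6 -11.6 125.7] rpy [ 1.7999e+02  1.0000e-02 -1.5317e+02] F [-0.1  0.8 -1.6] w 40.2
shares x y z total [-0.04  0.02  0.05]
```

View pics/s9.png

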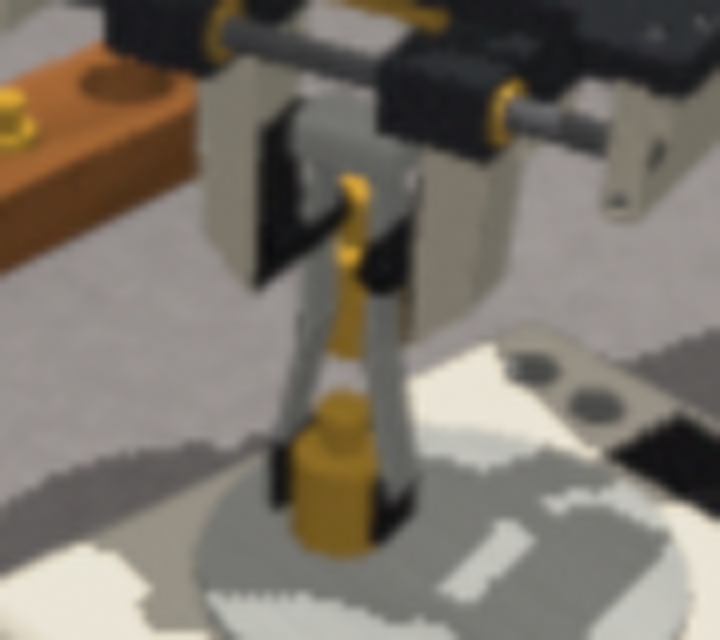

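Both tips are on the weight's body: left at crop (282,475), right at (395,510). Lifting slowly.

Emit:
servo_tool(series=[[0,0,0,-0.05,0],[0,0,0,-0.1,0],[0,0,0,-0.1,0],[0,0,0,-0.15,0],[0,0,0,0,0]])

```text
time: 13.4
tool_pos: [541.1, -11.7, 146.6]
tcp_rot: [-3.141, 0.001, -2.673]
contact_force: [-0.7, -0.5, -1.8]
grip_width: 40.5
```

Run:
```python
from ov import *
go(435.5,-295,173)
im=bot.capture("scene")
draw(im,"scene",255,140,90,80,[],"pics/s10.png",8)
```

```text
t 13.4 pos [541.1 -11.7 146.6] rpy [-1.7994e+02  8.0000e-02 -1.5317e+02] F [-0.7 -0.5 -1.8] w 40.5
shares x y z total [ 4.44 -4.1  -0.53]
```

View pics/s10.png

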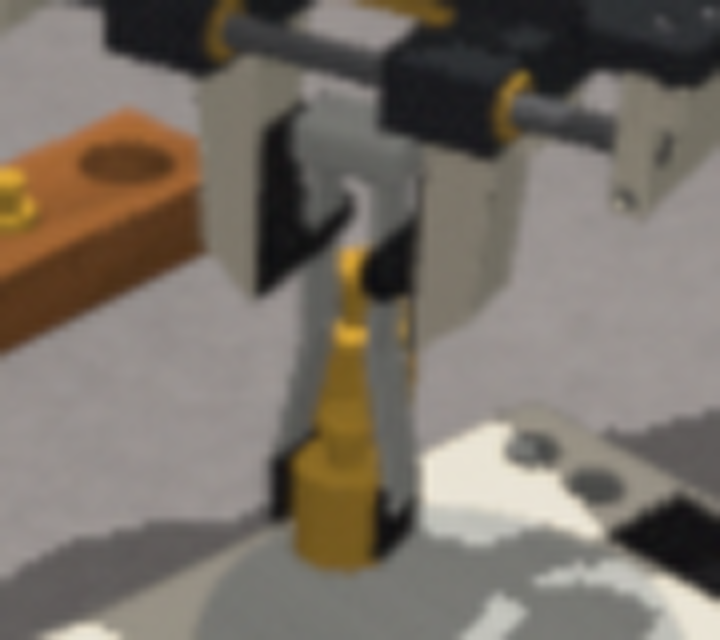

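Emit:
servo_tool(series=[[0,0,0,-0.2,0],[0,0,0,-0.3,0],[0,0,0,-0.3,0],[0,0,0,-0.1,0],[0,0,0,0,0]])

```text
time: 14.08
tool_pos: [540.8, -11.6, 191.2]
tcp_rot: [-3.141, 0.001, -2.673]
contact_force: [-0.3, -0.0, -2.5]
grip_width: 40.2
```

Run:
```python
from ov import *
go(435.8,-294.4,191)
d=np.load("im0.npz")
it=[(circ(435.8,-294.4,30,16),(0,255,0))]
print(atz("top",[[401,290]],30))
draw(d["scene"],"scene",225,145,75,50,it,"pics/w1.png",8)
draw(d["top"],"top",365,230,60,80,it,"pics/w2.png",7)
```

```text
t 14.075 pos [540.8 -11.6 191.2] rpy [-1.7997e+02  5.0000e-02 -1.5317e+02] F [-0.3 -0.  -2.5] w 40.2
shares x y z total [ 4.43 -4.1   0.  ]
[[ 433.22124591 -295.49563401   30.        ]]
```

View pics/w1.png

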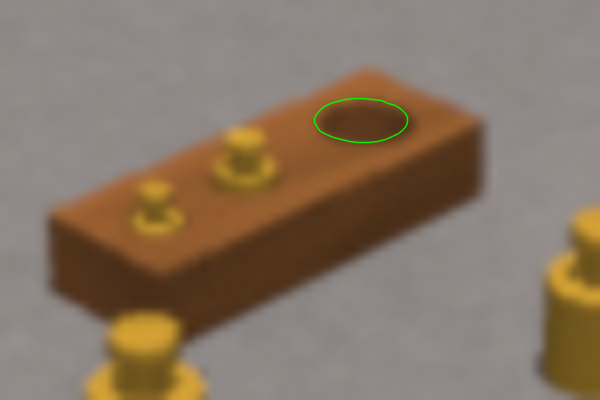

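View pics/w2.png

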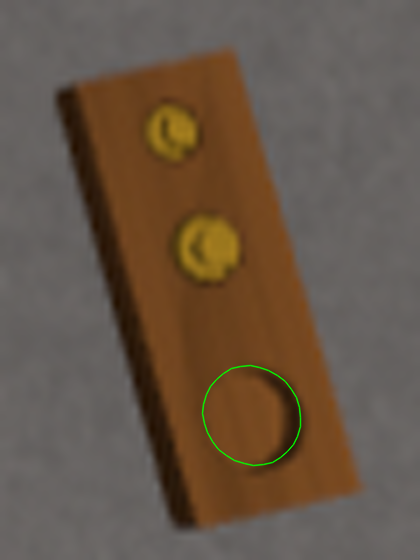

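Emit:
servo_tool(series=[[0,0.1,-0.09,0,0],[0,0.2,-0.19,0,0],[0,0.3,-0.28,0,0],[0,0.32,-0.3,0,0],[0,0.32,-0.3,0,0],[0,0.32,-0.3,0,0],[0,0.32,-0.3,0,0],[0,0.32,-0.3,0,0],[0,0.32,-0.3,0,0],[0,0.32,-0.3,0,0],[0,0.32,-0.3,0,0],[0,0.32,-0.3,0,0],[0,0.32,-0.3,0,0],[0,0.3,-0.26,0,0],[0,0.2,-0.17,0,0],[0,0.1,-0.08,0,0],[0,0.03,-0.03,0,0],[0,0,0,0,0],[0,0,0,0,0]])

```text
time: 16.45
tool_pos: [435.7, -294.0, 190.7]
tcp_rot: [3.141, 0.0, -2.673]
contact_force: [-0.4, 0.3, -0.9]
grip_width: 40.2
```

Run:
```python
from ov import *
go(435.5,-294.4,191)
im=bot.capture("scene"); draw(im,"scene",200,60,130,140,[],"pics/s11.png",5)
im=bot.capture("top"); cv2.imwrite("pics/t11.png",im[:,:,::-1])
for c in("scene","top"):
  for l in("tongs_tips","weight","well"):
    print(c,l,[(round(r["p"],2),world(c,r["point"]).round(1)) for r in bot.pinpoint(c,l)])
```

```text
t 16.45 pos [ 435.7 -294.   190.7] rpy [ 1.7999e+02  1.0000e-02 -1.5313e+02] F [-0.4  0.3 -0.9] w 40.2
shares x y z total [ 0.01 -0.   -0.01]
scene tongs_tips [(0.57, array([ 436.7, -291.4,  140.9]))]
scene weight [(0.89, array([ 583.7, -174.8,   -1.4])), (0.82, array([ 429.7, -157.5,    3.6])), (0.44, array([ 434.7, -292.3,  117.7]))]
scene well [(0.86, array([ 434.9, -293.9,   29.3]))]
top tongs_tips [(0.91, array([452.8, 292.4,   9.1]))]
top weight [(0.74, array([ 472.5, -286.8,    1. ])), (0.61, array([ 584.7, -173.9,    3.8])), (0.6, array([ 430.2, -159.6,    2.5]))]
top well [(0.76, array([ 433.4, -295.2,   28.1])), (0.16, array([ 7.53e+02, -8.21e+01,  7.00e-01]))]
```

View pics/s11.png

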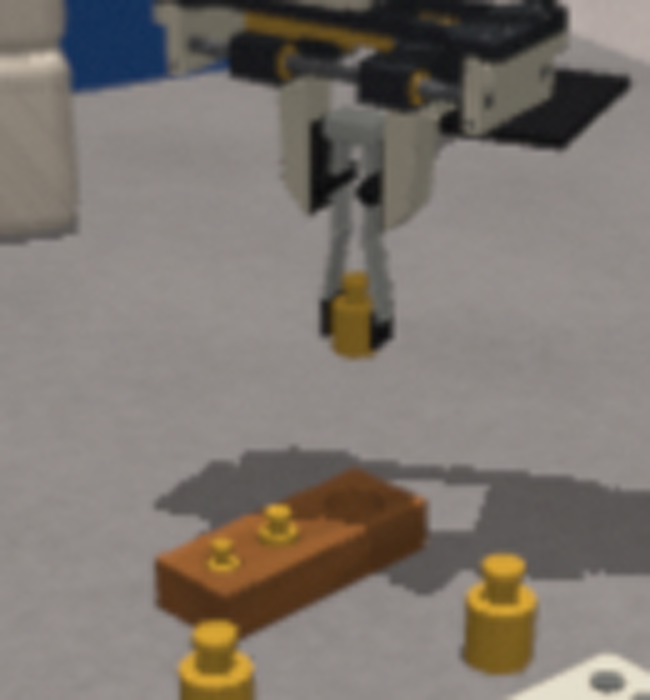

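View pics/t11.png

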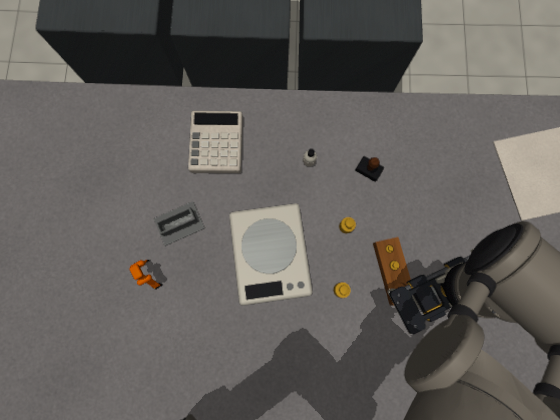

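The pan is empty and the weight hangs over the well, at about z 118 against the block top at 30. I'll let it settle, check once more and hand in.

Emit:
servo_tool(series=[[0,0,0,0,0],[0,0,0,0,0],[0,0,0,0,0],[0,0,0,0,0],[0,0,0,0,0],[0,0,0,0,0],[0,0,0,0,0],[0,0,0,0,0]])

```text
time: 17.85
tool_pos: [435.5, -294.5, 190.7]
tcp_rot: [3.142, 0.0, -2.673]
contact_force: [-0.3, 0.5, -1.9]
grip_width: 40.1
```

Run:
```python
from ov import *
go(434.7,-294.4,191)
a=cv2.imread("pics/s11.png"); im=bot.capture("scene"); draw(im,"scene",200,60,130,140,[],"pics/s12.png",5)
b=cv2.imread("pics/s12.png"); print("diff in weight area",cv2.absdiff(a,b)[230:380,300:410].mean())
bot.close_job()
```

```text
t 17.85 pos [ 435.5 -294.5  190.7] rpy [ 180.      0.   -153.18] F [-0.3  0.5 -1.9] w 40.1
shares x y z total [ 0.01  0.01 -0.01]
diff in weight area 1.0314949494949495
the job is handed in; nothing more can be done
```

I took the grey tongs out of their stand half-squeezed, lowered them around the check weight on the pan and squeezed them shut on it. I then lifted it and carried it over the block's empty well. The job is handed in with the tongs still squeezed, at about 18 s of the 48 s allowed.

**Last checks:**
- **Position:** the trained network put the weight's underside at about (435, -292, 118) mm. It put the well's centre at about (434, -295, 30), so the weight hangs roughly 88 mm above the block.
- **Stillness:** two pictures taken before and after one second of waiting showed practically no change around the weight. The grip width stayed at 40.1 to 40.5 mm from the lift on.
- **Rest of the scene:** the last top picture shows the pan empty. The calculator, ink bottle and stamp look unmoved.
- **Forces:** wrist forces stayed below 3 N in every reading.

**Disagreements:**
- **Camera mismatch:** the two cameras differed by 2 to 7 mm on some points. I split the difference before closing the tongs, and the grasp picture showed both tips on the weight's body.
- **Top camera:** in the last pictures it could not see the held weight because the arm was in the way, so the final height comes from the scene camera. The arm's own reading agrees, putting the underside at about 120 mm.

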